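# Wedge up the gel casting platform

### The arm

A 6-joint arm with a two-finger parallel gripper is mounted at the origin on the work surface. World frame = base frame: x ahead of the robot, y to its left, z up, the work surface at z = 0. Lengths are in m, angles in rad, forces in N, time in s.
With the tool pointing down it reaches from about 0.275 to 0.875 m from the base axis. Payload 12.5 kg.
Tool frame: the origin (TCP) lies on the centre line of the jaws, within the pads' length; the fingertips stand r.finger_overhang ahead of it and the grasp point (between the pads) lies 3 mm ahead of it (r.finger_overhang is the distance from the TCP to the fingertips, in m); z points along the fingers, y is the direction in which the jaws open and shut (so a half turn about z gives the same grasp; the last joint's range is limited). The gripper opens to 85 mm and grips with 20 to 120 N. Pads are 22 mm wide; open, the fingers measure 114 mm over their backs; the gripper's body (76 mm by 85 mm) begins 54 mm behind the grasp point. The pads swing forward as they close: fully open they stand 13 mm farther back than shut.
Start: joints at [-1.269, 0.351, 1.652, -0, 1.139, -0.085], TCP at [0.207, -0.509, 0.225] pointing down, gripper open.
Joint ranges: [-2.75, 2.75], [-0.79, 2.1], [0.01, 2.65], [-1.57, 4.71], [0.07, 3.14], [-2.87, 2.87]. Speed limits (rad/s): [2.22, 2.22, 2.79, 3.14, 3.14, 3.14].

### API

Orientations are given as a unit quaternion [x, y, z, w].
In Python, from cell import r, optics gives the robot as it stands. The module is installed in compiled form; this text tells all that it offers. Calls block until the motion is done:
- r.move_to(position, orientation): joint-space move of the TCP to a pose.
- r.move_linear(position, rot=None, vel=0.15): straight line of the TCP; rot=None keeps the orientation; vel is the mean speed in m/s.
- r.set_joints(angles): joint-space move.
- r.set_gripper(opening, squeeze=None): opening from 0.0 (shut) to 1.0 (fully open); squeeze is the grip in N (None keeps the last); returns when the fingers have stopped.
- r.sleep(seconds).
- r.inverse_kinematics(position, orientation): joint angles nearest the present ones, or None.
- optics.get_image(name): name is "scene" or "side" or "wrist"; returns a dict with "pixels" (384x512x3 uint8, red, green, blue), "depth" (384x512 float32, m along the optical axis (not along the pixel's ray), 0 where there is no reading), "fx", "fy", "cx", "cy" (pixels), "camera_from_world" (4x4, takes a point from world to camera coordinates); the wrist camera has in their place "mount" (4x4, takes a point from camera to tool coordinates, whose origin is the TCP and whose axes are the flange's). Camera axes: x right, y down, z forward; pixel columns grow to the right and rows downward; lengths in m; the calibration is good to about 2 mm. The wrist camera is an equidistant fisheye: a pixel r from the principal point sees the ray r / f radians off the axis. A picture is of the moment at which its call begins: read the wrist's pose just before it.
A pose or a line that the arm cannot do raises r.PlanningError and nothing moves.
- r.hand_in(): hands the job in, once; it reports no verdict.
Readings, each from a call of its own:
- r.current_t(): time.
- r.current_q(): joint angles.
- r.current_qvel(): joint speeds.
- r.current_effort(): joint torques, N m.
- r.current_tool_pos(): TCP position.
- r.current_ee_rot(): TCP orientation.
- r.current_contact_force(): force on the tool from outside, world axes, zero at the start.
- r.current_torque(): the same for the moment, N m.
- r.current_opening(): opening from 0.0 (shut) to 1.0 (fully open).
Only numpy, scipy, OpenCV 4.12 (cv2) and the standard library are available. Lean on these libraries where they do the work, as an engineer would, in place of code of your own. Each camera call takes 0.05 s, during which the arm holds its last target.

### The job

The worn shim lying in front of the gel casting stage is scrap: drop it into the wire basket first. Then push the aluminium levelling wedge, thin end first and lying flat on the bench, under the round bar along the front of the hinged platform until the platform has just lifted off its two front rests, by a few millimetres (about 4 mm at the bar), and finish still holding the wedge there with the gripper. Touch the platform with nothing but the wedge, and leave the glassware and the other things where they stand.

Things in the scene. Friction and masses are not known exactly. Their poses are not given: they have to be found in the camera images.
- stage: Grey gel casting frame fixed on the bench: two side rails 16 mm wide, 20 mm high, 154 mm apart inside, joined at the far end. Origin on the bench right under the middle of the platform's front bar; x points from front to back (the way the wedge goes in), y left, z up. The mouth under the bar is open at the front, 134 mm wide. Yaw varies by 0.3 rad.
- platform: Aluminium plate 203 x 184 x 8 mm, underside 24 mm over the bench, hinged at the back; 0.85 kg (15 % either way), its front on two rubber rests. Under its front edge a round steel bar, 12 mm thick, 134 mm long along y. Origin at the middle of the bar's underside, at rest 12 mm over the bench, rising as the front lifts; x, y as the stage's. Gel tray from 60 mm behind the bar, 67 mm high.
- wedge: Plain aluminium wedge, 0.22 kg. Origin on its underside below the grip tab's centre; x points to the thin end. Block 40 mm wide, 21 mm high from x = -20 to 20 mm; then the top slopes evenly down to a tip 3 mm thick at x = 105 mm. Tab on the block: 26 mm along x, 22 along y, 21 to 62 mm high. Meets the bar with its origin 62 mm in front of it; then each 4.7 mm of push lifts 1 mm.
- shim: Worn stepped shim block of grey plastic, 60 x 30 mm, 60 g, lying on the bench 85 to 130 mm in front of the bar, in the wedge's way. Origin at the centre of its underside, x along its 60 mm length: 26 mm high from x = -30 to +4 mm, 12 mm high from there to +30 mm.
- basket: Open wire basket, fixed on the bench, 164 x 164 mm, 71 mm high, walls and floor 4 mm thick. Origin at the centre of its underside, axes along its sides. It stands left or right of the stage, the wedge on the other side.
- cap: Bystander: blue screw cap lying beside the stage's mouth, 42 mm wide and 22 mm high. Origin at the centre of its underside.
- jar: Bystander: small glass jar with blue cap beside the stage, 54 mm wide, 75 mm high. Origin at the centre of its underside.
- beaker: Bystander: open glass beaker, 72 mm wide, 90 mm high. Origin at the centre of its underside.
- flask: Bystander: glass reagent bottle, 70 mm wide, 150 mm high. Origin at the centre of its underside.
- amber: Bystander: amber bottle, 56 mm wide, 110 mm high. Origin at the centre of its underside.
- pipette: Bystander: white pipette lying on the bench, about 235 mm long, 24 mm wide, 20 mm high. Origin at the underside of its body.
Things that resemble listed ones, but are neither listed nor needed, are in the scene too. What is shaped like the basket but yellow is not meant.

How it is judged:
On the way, in this order (a step that is already met when the one before it is completed fails the run):
1. the shim has been dropped into the basket, and the platform has not been lifted yet (x of shim in the frame of basket between -0.08 and 0.08 m and y of shim in the frame of basket between -0.08 and 0.08 m and height (world z) of shim below 0.065 m and contact force between the fingers and shim below 0.1 N and height (world z) of platform below 0.013 m), for 0.3 s.
2. the wedge, held in the gripper, has lifted the platform off its rests (height (world z) of platform above 0.0135 m and contact force between wedge and platform above 1 N and contact force between the fingers and wedge above 2 N), for 0.1 s.
At the end, for the whole second after the job is handed in: The front bar is 1.5 to 6.5 mm above its rest height, carried by the wedge alone (over 1 N; robot off the platform); the wedge lies flat on the bench (within 5 mm, 0.08 rad), still, gripped with over 2 N, the grasp within 80 mm of its origin; the shim is in the basket (all of step 2 and height (world z) of platform below 0.0185 m and distance between the grasp point and wedge below 0.08 m and height (world z) of wedge below 0.005 m and angle between wedge's own z axis and vertical below 0.08 rad and linear speed of wedge below 0.02 m/s and contact force between each of the arm, the fingers and platform below 0.3 N and x of shim in the frame of basket between -0.08 and 0.08 m and y of shim in the frame of basket between -0.08 and 0.08 m and height (world z) of shim below 0.065 m); the arm keeps its last pose, push and grip.
It fails at once if the robot presses on or lifts the platform itself (contact force between any of the fingers, the arm and platform above 3 N).
It fails at once if a bystander is moved by more than 30 mm (distance of any of cap, jar, beaker, flask, amber, pipette from where it was at the start of the episode above 0.03 m).
It also fails if it takes over 54 s, if anything falls off the work surface, if the arm or the gripper's body presses on something with over 40 N, if the wrist force passes 120 N, or if a joint passes its speed limit or range.

## Working session

There is one attempt and no reset: what is moved stays moved. The work goes in short steps, each a Python script; the robot and the scene stay as the last script left them, time stands still between calls to the robot, and variables do not carry over. Pictures are saved under pics/ and viewed, and the job is handed in when it is done.

```bash
mkdir -p pics; python3 - <<'E'
from cell import r, optics
import cv2, numpy as np
for n in ["scene","side","wrist"]:
    p=r.current_tool_pos(),r.current_ee_rot()
    d=optics.get_image(n)
    cv2.imwrite(f"pics/{n}0.png",cv2.resize(d["pixels"][:,:,::-1],None,fx=1.5,fy=1.5,interpolation=cv2.INTER_CUBIC))
    np.savez(f"{n}0.npz",tp=p[0],tq=p[1],**d)
    print(n,d["fx"],d["cx"],d["cy"],d.get("camera_from_world",d.get("mount")), (d["depth"]>0).mean())
print(r.current_t(),r.finger_overhang,r.current_tool_pos(),r.current_ee_rot())
E
```

```text
scene 400.5639626483169 252.90314262792327 190.180460605167 [[ 0.114566    0.9933694   0.00958421 -0.1410401 ]
 [ 0.85624226 -0.09384997 -0.50797774 -0.35890627]
 [-0.50371007  0.06640338 -0.86131688  1.56596773]
 [ 0.          0.          0.          1.        ]] 0.9961344401041666
side 496.0156546942033 256.0393227587493 190.91872992908745 [[ 0.84788074 -0.52975294 -0.02144955 -0.34577167]
 [-0.32648532 -0.48981531 -0.80838623  0.22548898]
 [ 0.41773866  0.69241807 -0.58826152  1.6024175 ]
 [ 0.          0.          0.          1.        ]] 0.99188232421875
wrist 297.3186396354542 259.93142016023273 196.02979325835358 [[ 2.89023140e-04 -9.62753393e-01 -2.70380882e-01  6.70094805e-02]
 [ 9.99999174e-01 -6.03813152e-05  1.28394883e-03  2.93893426e-04]
 [-1.25245205e-03 -2.70381030e-01  9.62752580e-01 -1.49460276e-01]
 [ 0.00000000e+00  0.00000000e+00  0.00000000e+00  1.00000000e+00]] 0.9898935953776041
0.15 0.022 [ 0.20742263 -0.50912212  0.22429459] [ 9.81356697e-01  1.92194805e-01 -5.47643945e-05 -4.32862828e-04]
```

View pics/scene0.png

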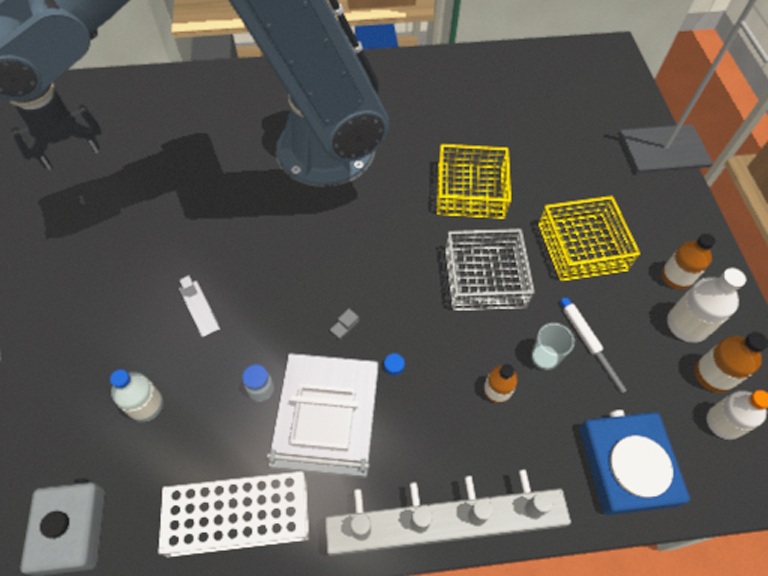

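View pics/side0.png

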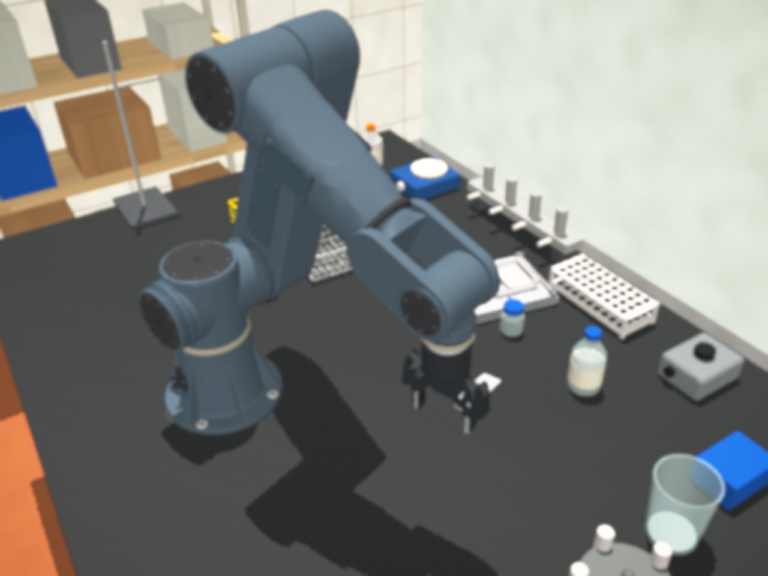

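View pics/wrist0.png

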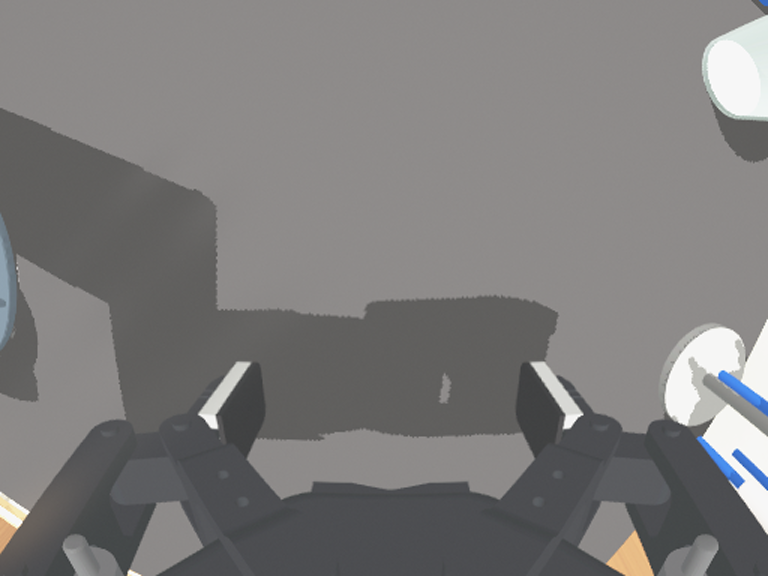

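The scene view (1.5x) shows the wedge at (198,305), the shim at (344,323) and the stage with its plate at (325,415), mouth toward the robot. The grey wire basket is at (490,268); two yellow baskets at (475,180) and (588,238) are not meant. The blue cap at (394,364) and the jar at (257,382) are next to the stage. The basket is left of the stage and the wedge right, as the description says. I'll enlarge and measure these.

```bash
cat > h.py <<'E'
import numpy as np, cv2
def cloud(d):
    z=d["depth"].astype(float); v,u=np.mgrid[:z.shape[0],:z.shape[1]]
    P=np.stack([(u-d["cx"])/d["fx"]*z,(v-d["cy"])/d["fy"]*z,z],-1)
    T=np.linalg.inv(d["camera_from_world"]); return P@T[:3,:3].T+T[:3,3]
def onplane(d,uv,h):
    T=np.linalg.inv(d["camera_from_world"]); uv=np.atleast_2d(uv).astype(float)
    R=np.c_[(uv[:,0]-d["cx"])/d["fx"],(uv[:,1]-d["cy"])/d["fy"],np.ones(len(uv))]@T[:3,:3].T
    return T[:3,3]+R*((h-T[2,3])/R[:,2])[:,None]
E
python3 - <<'E'
import numpy as np, cv2
from h import *
d=np.load("scene0.npz"); W=cloud(d)
img=d["pixels"][:,:,::-1]
crop=img[170:325,105:365]; cv2.imwrite("pics/crop0.png",cv2.resize(crop,None,fx=3,fy=3,interpolation=cv2.INTER_CUBIC))
bench=W[340:380,10:100].reshape(-1,3); print("bench z",np.median(W[200:215,60:100,2]),np.median(W[170:200,250:290,2]))
def blob(name,x0,x1,y0,y1,zmin,zmax=1):
    s=np.zeros(W.shape[:2],bool); s[y0:y1,x0:x1]=1
    m=s&(W[...,2]>zmin)&(W[...,2]<zmax); p=W[m]
    r=cv2.minAreaRect(p[:,:2].astype(np.float32)); print(name,len(p),"mean",p.mean(0).round(4),"z",np.percentile(p[:,2],[5,50,95]).round(4),"rect",np.round(r[0],4),np.round(r[1],4),round(r[2],1))
    return m
blob("wedge",112,152,178,228,.006)
blob("wedgetab",112,152,178,228,.050)
blob("wedgeblk",112,152,178,228,.015,.03)
blob("shim",215,245,200,228,.006)
blob("shimhi",215,245,200,228,.021)
blob("shimlo",215,245,200,228,.007,.016)
blob("basket",292,360,148,212,.05)
blob("cap",250,275,228,252,.012)
blob("jar",158,186,238,272,.055)
blob("plate",175,258,230,322,.026,.04)
E
```

```text
bench z 7.085168001808029e-05 3.1102597006116284e-05
wedge 447 mean [ 0.4452 -0.31    0.023 ] z [0.0068 0.0177 0.0629] rect [ 0.4492 -0.3077] [0.1593 0.116 ] 5.1
wedgetab 62 mean [ 0.4147 -0.3233  0.0612] z [0.0541 0.0614 0.066 ] rect [ 0.4124 -0.3243] [0.0288 0.0208] 24.2
wedgeblk 188 mean [ 0.4325 -0.3152  0.0197] z [0.0154 0.0196 0.025 ] rect [ 0.4339 -0.3145] [0.0916 0.0397] 23.7
shim 200 mean [0.5256 0.0044 0.0185] z [0.008  0.0181 0.0285] rect [0.518  0.0079] [0.0464 0.0848] 61.0
shimhi 96 mean [0.5172 0.013  0.0255] z [0.0216 0.0256 0.0289] rect [0.5167 0.0132] [0.0307 0.0345] 37.9
shimlo 84 mean [ 0.5349 -0.0059  0.0112] z [0.0079 0.011  0.0147] rect [0.5265 0.0018] [0.0309 0.0591] 42.6
basket 412 mean [0.4392 0.3331 0.0676] z [0.0512 0.0701 0.0744] rect [0.4359 0.3309] [0.1676 0.1707] 86.3
cap 159 mean [0.6311 0.0934 0.0222] z [0.0172 0.0221 0.0306] rect [0.6318 0.084 ] [0.0404 0.0664] 14.3
jar 231 mean [ 0.6508 -0.1776  0.0738] z [0.0654 0.0744 0.0781] rect [ 0.6488 -0.1784] [0.047  0.0466] 22.6
plate 3669 mean [ 0.7149 -0.0479  0.0331] z [0.0289 0.0329 0.0383] rect [ 0.7236 -0.0667] [0.2191 0.2459] 78.9
```

View pics/crop0.png

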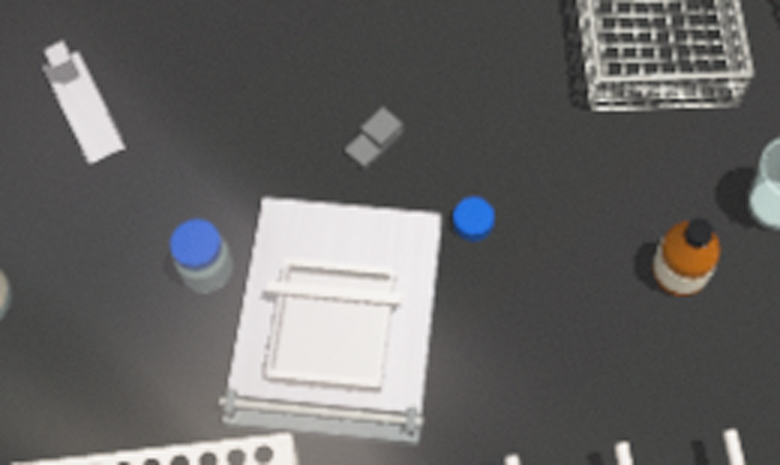

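The crop confirms each item: a bright wedge with its tab at crop (60,62) and tip at (105,155); a two-step grey shim with its high half at (382,125) and low half at (364,148); the plate's front edge running (264,198) to (441,213). Next I fit the plate's edges and plan the shim grasp.

```bash
cat >> h.py <<'E'
def down(yaw):
    return np.array([np.cos(yaw/2),np.sin(yaw/2),0,0])
def yaws(q): return np.arctan2(2*q[0]*q[1],q[0]**2-q[1]**2)
def wcloud(d,tp,tq):
    # fisheye: world points from depth along optical axis, plus unit rays
    from scipy.spatial.transform import Rotation as R
    v,u=np.mgrid[:384,:512]; x=(u-d["cx"])/d["fx"]; y=(v-d["cy"])/d["fy"]; t=np.hypot(x,y)+1e-9
    ray=np.stack([np.sin(t)*x/t,np.sin(t)*y/t,np.cos(t)],-1)
    M=np.eye(4); M[:3,:3]=R.from_quat(tq).as_matrix(); M[:3,3]=tp; M=M@d["mount"]
    rw=ray@M[:3,:3].T
    W=M[:3,3]+rw*(d["depth"]/ray[...,2])[...,None]
    return W,M[:3,3],rw
E
python3 - <<'E'
import numpy as np, cv2
from h import *
from cell import r
d=np.load("scene0.npz"); W=cloud(d)
g=d["pixels"].astype(int); 
m=np.zeros(W.shape[:2],bool); m[232:300,175:258]=1
m&=(W[...,2]>.028)&(W[...,2]<.04)&(g.min(-1)>150)
# front edge: per column first row ; side edges per row
cols=np.arange(198,248); fr=[np.where(m[:,c])[0].min()-.5 for c in cols]
F=onplane(d,np.c_[cols,fr],.032)[:,:2]
rows=np.arange(245,290); L=onplane(d,[[np.where(m[q])[0].max()+.5,q] for q in rows],.032)[:,:2]
Rr=onplane(d,[[np.where(m[q])[0].min()-.5,q] for q in rows],.032)[:,:2]
for n,p in (("front",F),("left",L),("right",Rr)):
    a=cv2.fitLine(p.astype(np.float32),cv2.DIST_HUBER,0,.01,.01).ravel(); print(n,a.round(4),np.degrees(np.arctan2(a[1],a[0])).round(2))
q=r.current_q(); print(yaws(r.current_ee_rot()))
for nm,P,ys in (("shim",[.5167,.0132,.028],(-.82,2.32)),("bask",[.436,.332,.06],(-1.57,0,1.57,3.14,.78,-.78,-.82,2.32)),("wedge",[.4135,-.3238,.046],(.41,.41-np.pi)),("pre",[.5,-.03,.046],(-.07,-.07+3.14))):
    for y in ys: 
        s=r.inverse_kinematics(P,down(y)); print(nm,y,None if s is None else np.round(s,2))
print(r.current_t())
E
```

```text
front [ 0.205   0.9788  0.6089 -0.023 ] 78.17
left [ 0.9789 -0.2044  0.7225  0.044 ] -11.8
right [ 0.977  -0.2131  0.6875 -0.1358] -12.3
0.38679635644913773
shim -0.82 [-0.06  0.59  1.87 -0.    0.68  2.33]
shim 2.32 [-0.06  0.59  1.87 -0.    0.68 -0.81]
bask -1.57 [ 0.57  0.57  1.78 -0.    0.79 -2.58]
bask 0 [ 0.57  0.57  1.78 -0.    0.79  2.14]
bask 1.57 [ 0.57  0.57  1.78 -0.    0.79  0.57]
bask 3.14 [ 0.57  0.57  1.78 -0.    0.79 -1.  ]
bask 0.78 [ 0.57  0.57  1.78 -0.    0.79  1.36]
bask -0.78 None
bask -0.82 None
bask 2.32 [ 0.57  0.57  1.78 -0.    0.79 -0.18]
wedge 0.41 [-0.75  0.56  1.84 -0.    0.73  0.41]
wedge -2.731592653589793 [-0.75  0.56  1.84 -0.    0.73 -2.73]
pre -0.07 [-0.15  0.53  1.91 -0.    0.7   1.49]
pre 3.0700000000000003 [-0.15  0.53  1.91 -0.    0.7  -1.65]
0.15
```

The stage measurement is consistent: yaw is about -12°, the plate width comes out at 183 mm against 184, and the front edge midpoint is near (0.608,-0.025). I'll hover above the shim and check it with the wrist camera.

```bash
python3 - <<'E'
from cell import r, optics
import cv2, numpy as np
from h import *
r.move_to([.5167,.0132,.17],down(2.32))
tp,tq=r.current_tool_pos(),r.current_ee_rot(); d=optics.get_image("wrist")
np.savez("wrist1.npz",tp=tp,tq=tq,**d); W,o,_=wcloud(d,tp,tq)
cv2.imwrite("pics/wrist1.png",cv2.resize(d["pixels"][:,:,::-1],None,fx=1.5,fy=1.5))
near=(np.hypot(W[...,0]-.5255,W[...,1]-.0037)<.06)&(d["depth"]>0)
for n,a,b in (("hi",.021,.032),("lo",.008,.016),("all",.006,.04)):
    p=W[near&(W[...,2]>a)&(W[...,2]<b)]; rc=cv2.minAreaRect(p[:,:2].astype(np.float32)); print(n,len(p),p.mean(0).round(4),np.round(rc[0],4),np.round(rc[1],4),round(rc[2],1))
print(r.current_t(),tp,r.current_contact_force())
E
```

```text
hi 982 [0.513  0.0133 0.0263] [0.5136 0.013 ] [0.0296 0.0339] 42.2
lo 556 [ 0.5323 -0.0085  0.0125] [0.5218 0.0033] [0.0298 0.0594] 41.5
all 1568 [0.5197 0.0058 0.0212] [0.5218 0.0034] [0.0299 0.0595] 41.1
2.3833 [0.51679307 0.01250241 0.17007672] [-0.34277424  1.00030799 -0.29065407]
```

View pics/wrist1.png

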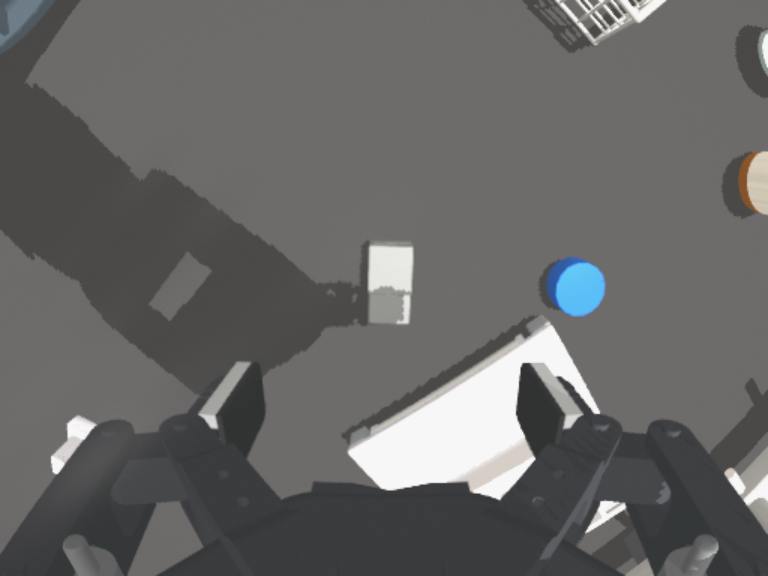

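The wrist view shows the shim at (390,282), measured 29.9 x 59.5 mm and 26.3 mm high, which matches the description. The bar is visible along (365,430) to (535,330). Next comes the grasp.

```bash
python3 - <<'E'
from cell import r, optics
import cv2, numpy as np
from h import *
d=np.load("wrist1.npz"); W,o,_=wcloud(d,d["tp"],d["tq"])
u=np.array([np.cos(-.207),np.sin(-.207)]); n=np.array([-u[1],u[0]]); f=np.array([.6083,-.0253])
X=(W[...,:2]-f)@u; Y=(W[...,:2]-f)@n
ok=(d["depth"]>0)&(abs(Y)<.06)&(X>-.03)&(X<.03)
for a in np.arange(-.02,.02,.002):
    k=ok&(X>=a)&(X<a+.002); z=W[...,2][k]; print(round(a,3),k.sum(),np.percentile(z,[10,50,90]).round(4) if k.sum() else '')
y=2.288
r.move_linear([.514,.0127,.06],rot=down(y),vel=.25)
r.move_linear([.514,.0127,.0285],vel=.1)
r.set_gripper(0.0,squeeze=30)
print(r.current_opening(),r.current_opening()*85,r.current_contact_force())
r.move_linear([.514,.0127,.13],vel=.25)
print(r.current_opening(),r.current_t())
E
```

```text
-0.02 157 [-0.0005  0.0004  0.0013]
-0.018 148 [-0.0004  0.0005  0.0014]
-0.016 152 [-0.0006  0.0003  0.0014]
-0.014 159 [-0.0005  0.0004  0.0013]
-0.012 151 [-0.0006  0.0005  0.0014]
-0.01 143 [-0.0003  0.0005  0.0014]
-0.008 152 [-0.0004  0.0005  0.0013]
-0.006 153 [-0.0004  0.0006  0.0016]
-0.004 688 [0.0004 0.0221 0.0313]
-0.002 471 [0.0002 0.0222 0.0328]
-0.0 321 [-0.      0.0312  0.0331]
0.002 300 [-0.      0.0315  0.0331]
0.004 284 [-0.0001  0.0317  0.033 ]
0.006 166 [0.0315 0.0324 0.0333]
0.008 160 [0.0317 0.0326 0.0334]
0.01 156 [0.0316 0.0325 0.0334]
0.012 142 [0.0316 0.0324 0.0332]
0.014 151 [0.0316 0.0323 0.0333]
0.016 146 [0.0316 0.0324 0.0332]
0.018 142 [0.0317 0.0325 0.0333]
-0.0004107130455032812 -0.0349106088677789 [ 0.23014069 -0.64238279 -0.13834596]
0.0017399399463964114 4.7667
```

The gripper shut fully, so the grasp missed. I'll look again.

```bash
python3 - <<'E'
from cell import r, optics
import cv2, numpy as np
from h import *
r.set_gripper(1.0)
tp,tq=r.current_tool_pos(),r.current_ee_rot(); d=optics.get_image("wrist")
np.savez("wrist2.npz",tp=tp,tq=tq,**d); W,o,_=wcloud(d,tp,tq)
cv2.imwrite("pics/wrist2.png",cv2.resize(d["pixels"][:,:,::-1],None,fx=1.5,fy=1.5))
s=optics.get_image("scene"); np.savez("scene2.npz",**s)
cv2.imwrite("pics/scene2.png",cv2.resize(s["pixels"][90:290,100:370,::-1],None,fx=2.8,fy=2.8))
print(tp,r.current_t(),np.degrees(yaws(tq)),tq)
E
```

```text
[0.51401592 0.01268552 0.13002423] 5.65 131.0903494663621 [4.13975657e-01 9.10287951e-01 1.77897650e-05 3.59994239e-05]
```

View pics/wrist2.png

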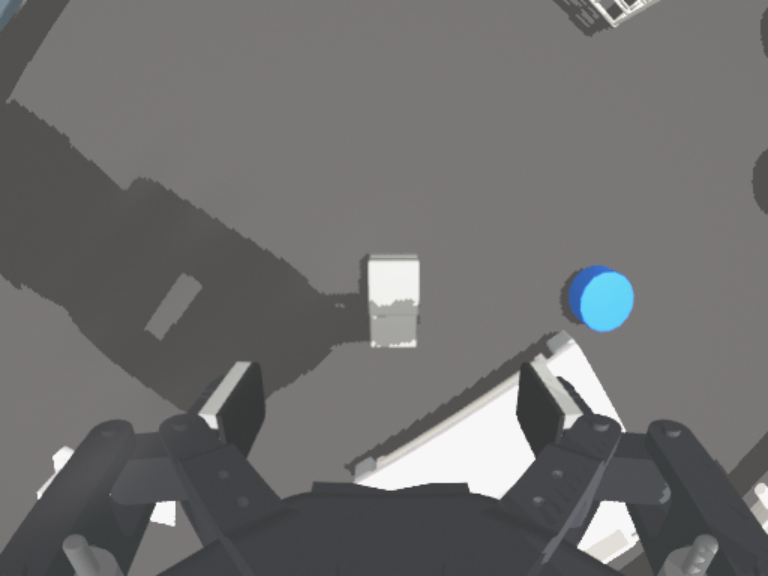

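View pics/scene2.png

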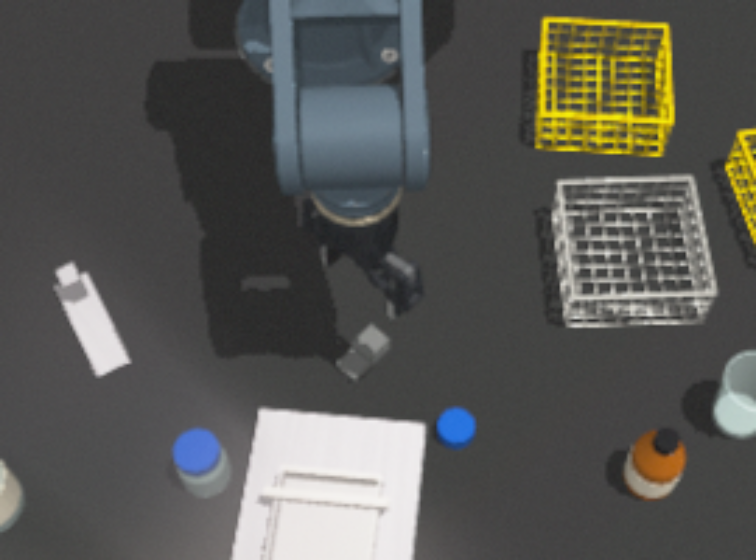

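```bash
python3 - <<'E'
from cell import r, optics
import cv2, numpy as np
from h import *
d=np.load("wrist2.npz"); W,o,_=wcloud(d,d["tp"],d["tq"])
near=(np.hypot(W[...,0]-.5255,W[...,1]-.0037)<.08)&(d["depth"]>0)
for n,a,b in (("hi",.021,.032),("lo",.008,.016),("all",.006,.04)):
    p=W[near&(W[...,2]>a)&(W[...,2]<b)]; rc=cv2.minAreaRect(p[:,:2].astype(np.float32)); print(n,len(p),p.mean(0).round(4),np.round(rc[0],4),np.round(rc[1],4),round(rc[2],1))
s=np.load("scene2.npz"); W=cloud(s)
near=(np.hypot(W[...,0]-.5255,W[...,1]-.0037)<.05)
p=W[near&(W[...,2]>.021)&(W[...,2]<.032)]; print("scene hi",p.mean(0).round(4),len(p))
p=W[near&(W[...,2]>.007)&(W[...,2]<.016)]; print("scene lo",p.mean(0).round(4),len(p))
E
```

```text
hi 1289 [0.513  0.0136 0.0263] [0.5133 0.0131] [0.0297 0.0337] 41.5
lo 688 [ 0.5318 -0.008   0.0121] [0.522  0.0037] [0.0301 0.0592] 40.6
all 2020 [0.5192 0.0065 0.0212] [0.5219 0.0036] [0.0302 0.0592] 40.9
scene hi [0.5176 0.0127 0.0255] 97
scene lo [ 0.5346 -0.0047  0.0112] 88
```

The shim has not moved by even a millimetre, so the pads never touched it. I'll descend again, checking the pose before closing.

```bash
python3 - <<'E'
from cell import r, optics
import cv2, numpy as np
from h import *
print(r.current_opening())
r.move_linear([.5137,.0131,.0285],vel=.2)
print(r.current_tool_pos(),r.current_t(),r.current_contact_force())
d=optics.get_image("wrist"); cv2.imwrite("pics/wrist3.png",cv2.resize(d["pixels"][:,:,::-1],None,fx=1.5,fy=1.5))
E
```

```text
0.9991280953039057
[0.51418727 0.01306434 0.02920806] 6.3083 [0.21115427 0.85271069 0.57305966]
```

View pics/wrist3.png

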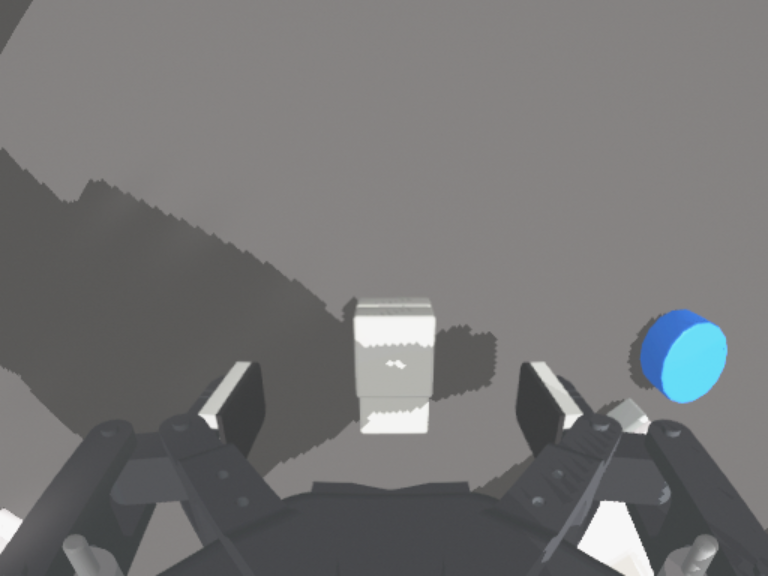

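The pads stand on both sides of the thick half (395,355), as intended. I'll close and check before lifting.

```bash
python3 - <<'E'
from cell import r, optics
import cv2, numpy as np
t=r.current_t(); r.set_gripper(0.0,squeeze=30); print(r.current_opening(),r.current_t()-t,r.current_tool_pos())
d=optics.get_image("wrist"); cv2.imwrite("pics/wrist4.png",cv2.resize(d["pixels"][:,:,::-1],None,fx=1.5,fy=1.5))
E
```

```text
0.0013170490723503796 0.7667000000000002 [0.5136721  0.0131156  0.02846245]
```

View pics/wrist4.png

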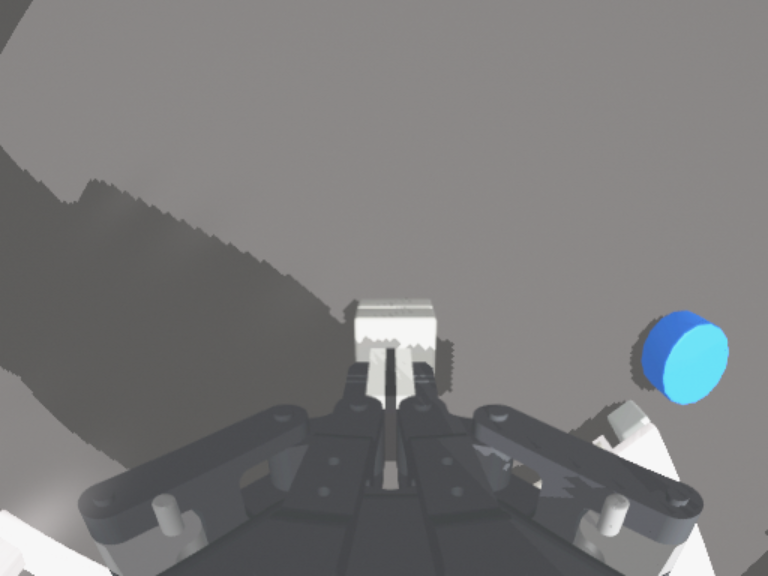

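The closed pads end short of the shim: by sight line they are above it, not around it. I'll measure where the fingertips really are from wrist depth, and from the scene camera.

```bash
python3 - <<'E'
from cell import r, optics
import cv2, numpy as np
from h import *
tp,tq=r.current_tool_pos(),r.current_ee_rot()
d=optics.get_image("wrist"); W,o,rw=wcloud(d,tp,tq)
from scipy.spatial.transform import Rotation as R
T=(W-tp)@R.from_quat(tq).as_matrix()
for v,u in ((234,250),(236,268),(245,255),(260,250),(242,240),(225,260),(215,260),(240,284),(320,260),(192,268)): print((u*1.5,v*1.5),d["pixels"][v,u],d["depth"][v,u].round(4),"tool",T[v,u].round(4),"world z",W[v,u,2].round(4))
s=optics.get_image("scene"); np.savez("scene5.npz",**s)
cv2.imwrite("pics/scene5.png",cv2.resize(s["pixels"][150:250,180:290,::-1],None,fx=5,fy=5))
e=optics.get_image("side"); cv2.imwrite("pics/side5.png",cv2.resize(e["pixels"][130:300,180:400,::-1],None,fx=3.5,fy=3.4))
C=e["camera_from_world"]
for n,k in (("scene",s),("side",e)):
    for q in (tp,tp-[0,0,.022]):
        c=k["camera_from_world"]@np.r_[q,1]; print(n,k["fx"]*c[0]/c[2]+k["cx"],k["fy"]*c[1]/c[2]+k["cy"])
print(r.current_t())
E
```

```text
(375.0, 351.0) [226 226 222] 0.1452 tool [ 0.0113 -0.0064 -0.0148] world z 0.0432
(402.0, 354.0) [226 226 222] 0.1434 tool [ 0.0111  0.0024 -0.0167] world z 0.0452
(382.5, 367.5) [212 213 207] 0.1344 tool [ 0.0108 -0.0038 -0.0262] world z 0.0547
(375.0, 390.0) [212 213 208] 0.1191 tool [ 0.0113 -0.0056 -0.0419] world z 0.0704
(360.0, 363.0) [79 80 83] 0.1464 tool [ 0.007  -0.0115 -0.0148] world z 0.0433
(390.0, 337.5) [246 246 245] 0.1627 tool [ 0.0093 -0.0015  0.0028] world z 0.0257
(390.0, 322.5) [246 246 245] 0.1598 tool [ 0.0155 -0.0015  0.0015] world z 0.027
(426.0, 360.0) [186 187 181] 0.1642 tool [0.0006 0.0119 0.0019] world z 0.0266
(390.0, 480.0) [139 136 135] 0.2103 tool [-0.0781 -0.0015  0.0276] world z 0.0008
(402.0, 288.0) [139 136 135] 0.1833 tool [0.0214 0.0034 0.0276] world z 0.0009
scene 231.40341027363422 210.53379810865778
scene 231.65134198002238 213.67448540388864
side 278.5731303248168 198.6901222580304
side 278.54154210505135 203.47581810072407
7.325
```

View pics/scene5.png

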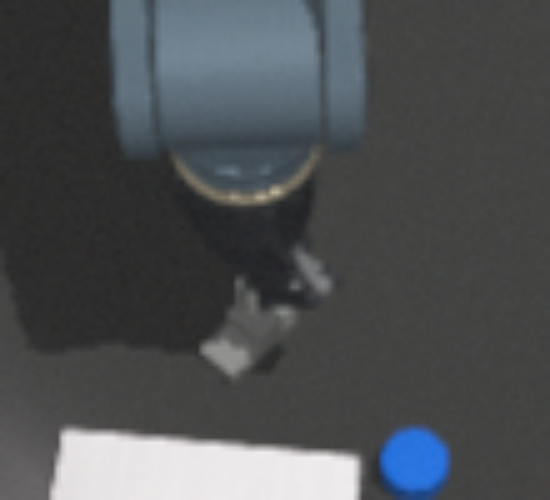

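View pics/side5.png

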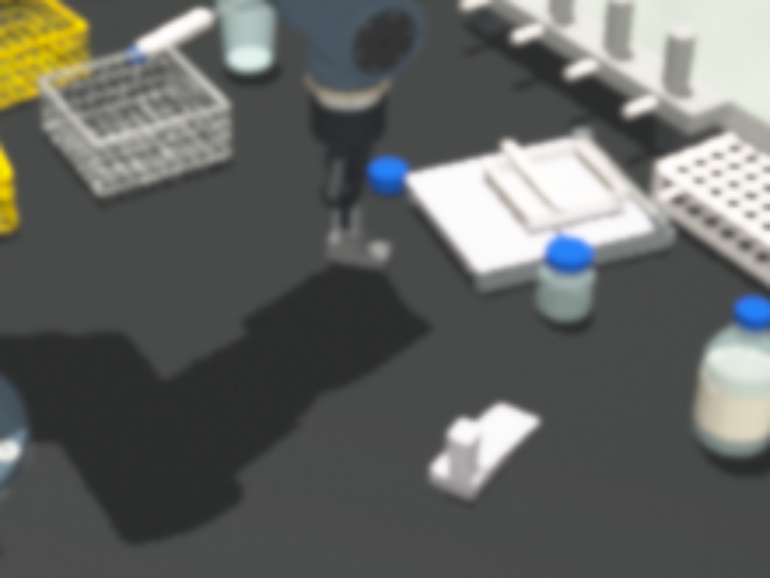

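Depth puts the shut fingertips at tool z = -15 mm, where the stated overhang says +22 mm. The pads closed at 43 mm height, above the 26 mm shim. The side view agrees: the fingers end on top of the shim. Bench depth reads 0 to 1 mm, so the TCP reading and mount are sound, and I'll go by the measured tip (37 mm shorter). I also check where the gripper body begins, then grasp deeper.

```bash
cat >> h.py <<'E'
TIP=-0.015  # measured shut fingertip in tool z
E
python3 - <<'E'
from cell import r, optics
import cv2, numpy as np
from h import *
from scipy.spatial.transform import Rotation as R
r.set_gripper(1.0)
tp,tq=r.current_tool_pos(),r.current_ee_rot()
d=optics.get_image("wrist"); W,o,rw=wcloud(d,tp,tq); T=(W-tp)@R.from_quat(tq).as_matrix()
for v,u in ((243,160),(243,357),(250,170),(325,260),(335,260),(350,260),(375,260),(350,200)): print((u,v),d["pixels"][v,u],"tool",T[v,u].round(4))
r.move_linear([.5137,.0131,-.0085],vel=.1)
print(r.current_tool_pos(),r.current_contact_force())
r.set_gripper(0.0,squeeze=40); print(r.current_opening()*85,r.current_contact_force(),r.current_t())
d=optics.get_image("wrist"); cv2.imwrite("pics/wrist6.png",cv2.resize(d["pixels"][:,:,::-1],None,fx=1.2,fy=1.2))
E
```

```text
(160, 243) [195 195 191] tool [ 0.0109 -0.0489 -0.0264]
(357, 243) [221 222 217] tool [ 0.0114  0.0439 -0.0273]
(170, 250) [64 65 65] tool [ 0.0068 -0.0446 -0.0251]
(260, 325) [131 129 127] tool [-0.0831 -0.0015  0.0276]
(260, 335) [73 73 76] tool [ 0.0117 -0.0015 -0.0873]
(260, 350) [73 73 76] tool [ 0.0114 -0.0015 -0.0929]
(260, 375) [72 73 76] tool [ 0.012  -0.0015 -0.1023]
(200, 350) [71 72 76] tool [ 0.02   -0.0148 -0.1021]
[ 0.51370761  0.01309906 -0.0085128 ] [0.27388799 0.54408471 0.77398432]
29.029662718691693 [-1.91325145e+00  1.33581365e-02  1.87947385e+01] 9.225
```

View pics/wrist6.png

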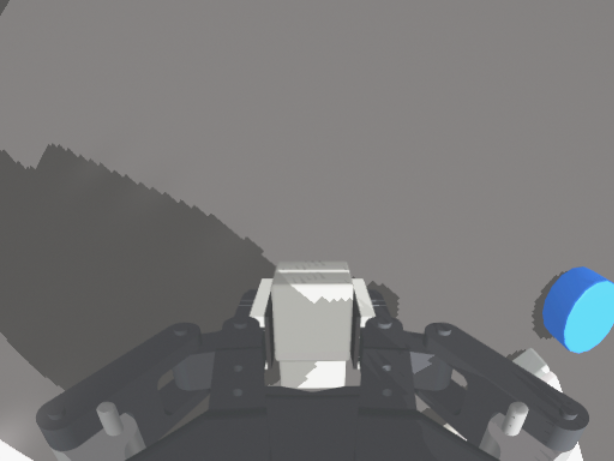

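The shim is gripped at 29 mm, which fits its 30 mm width. Now to lift it, carry it over and drop it into the grey basket.

```bash
python3 - <<'E'
from cell import r, optics
import cv2, numpy as np
from h import *
r.move_linear([.5137,.0131,.12],vel=.25)
print(r.current_opening()*85)
P=[.4367,.342]; q=down(1.506)
r.move_to(P+[.12],q); print(r.current_opening()*85)
r.move_linear(P+[.020],vel=.2); print(r.current_contact_force(),r.current_tool_pos())
r.set_gripper(0.6); r.sleep(.1)
r.move_linear(P+[.16],vel=.3)
tp,tq=r.current_tool_pos(),r.current_ee_rot(); d=optics.get_image("wrist"); np.savez("wrist7.npz",tp=tp,tq=tq,**d)
cv2.imwrite("pics/wrist7.png",cv2.resize(d["pixels"][:,:,::-1],None,fx=1.2,fy=1.2)); print(r.current_t())
E
```

```text
29.04310520442838
28.919824638924233
[ 0.20572734 -0.27875309 -0.44741998] [0.43739176 0.34195345 0.02073814]
12.9833
```

View pics/wrist7.png

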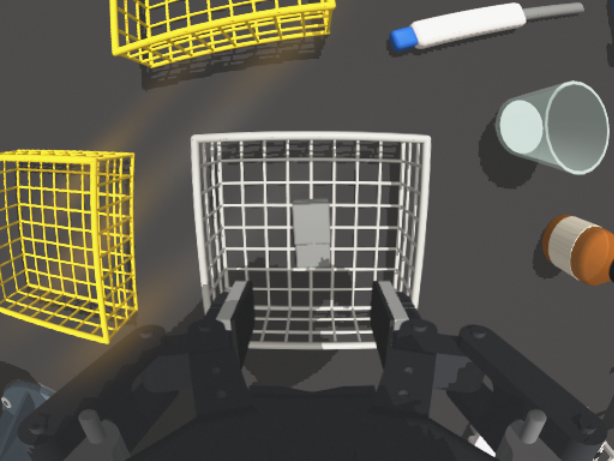

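The shim lies flat in the grey basket at (312,235). Next I hover over the wedge and measure it.

```bash
python3 - <<'E'
from cell import r, optics
import cv2, numpy as np
from h import *
q=down(.414)
r.move_to([.412,-.324,.15],q); r.set_gripper(1.0)
tp,tq=r.current_tool_pos(),r.current_ee_rot(); d=optics.get_image("wrist"); np.savez("wrist8.npz",tp=tp,tq=tq,**d)
cv2.imwrite("pics/wrist8.png",cv2.resize(d["pixels"][:,:,::-1],None,fx=1.2,fy=1.2)); 
W,o,_=wcloud(d,tp,tq)
near=(np.hypot(W[...,0]-.43,W[...,1]+.315)<.12)&(d["depth"]>0)&(d["pixels"].min(-1)>90)
def line(p): 
    return cv2.minAreaRect(p[:,:2].astype(np.float32))
for n,a,b in (("tabtop",.056,.068),("block",.018,.024),("low",.003,.024)):
    p=W[near&(W[...,2]>a)&(W[...,2]<b)]; rc=line(p); print(n,len(p),p.mean(0).round(4),np.round(rc[0],4),np.round(rc[1],4),round(rc[2],1))
print(r.current_t(),tp)
E
```

```text
tabtop 795 [ 0.4095 -0.3234  0.0621] [ 0.4088 -0.3236] [0.0263 0.0211] 24.2
block 1527 [ 0.4227 -0.3182  0.0206] [ 0.4199 -0.3189] [0.0657 0.0402] 23.1
low 4464 [ 0.4554 -0.3042  0.0142] [ 0.4631 -0.3389] [0.1269 0.1163] 26.5
15.85 [ 0.41203051 -0.32393052  0.14998457]
```

View pics/wrist8.png

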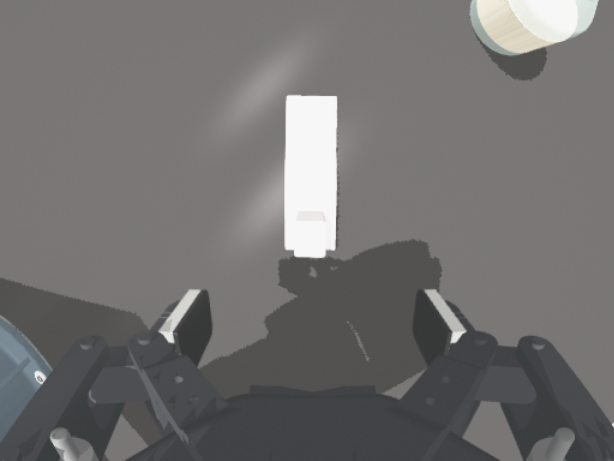

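The tab measures 26.3 x 21.1 mm at 62 mm height and yaw 23.5°, which agrees with the description. Before grasping, I refine the bar position offline from the earlier wrist views.

```bash
python3 - <<'E'
import numpy as np, cv2
from h import *
f=np.array([.6083,-.0253]); u=np.array([np.cos(-.207),np.sin(-.207)]); n=np.array([-u[1],u[0]])
for k in ("wrist1","wrist2"):
    d=np.load(k+".npz"); W,o,_=wcloud(d,d["tp"],d["tq"]); print(k,o)
    X=(W[...,:2]-f)@u; Y=(W[...,:2]-f)@n; Z=W[...,2]
    reg=(d["depth"]>0)&(X>-.03)&(X<.03)&(abs(Y)<.12)
    m=reg&(abs(Y)<.06)&(Z>.004)
    for a in np.arange(.006,.036,.003):
        s=m&(Z>=a)&(Z<a+.003)&(X<.004); print(round(a,3),s.sum(),np.percentile(X[s],[10,50,90]).round(4) if s.sum()>3 else '')
    # plate top front edge line : in Y bins, min X with Z>.0305
    pts=[]
    for b in np.arange(-.085,.09,.005):
        s=reg&(Y>=b)&(Y<b+.005)&(Z>.0305)&(Z<.036)
        if s.sum()>5: pts.append([b+.0025,np.percentile(X[s],3)])
    pts=np.array(pts); print(np.polyfit(pts[:,0],pts[:,1],1).round(4),pts[[0,-1]].round(4))
    s=reg&(Z>.029)&(Z<.036); print("Y extent",np.percentile(Y[s],[.5,99.5]).round(4))
    s=reg&(Z>.014)&(Z<.026)&(X<0); print("bar Y extent",np.percentile(Y[s],[1,99]).round(4))
E
```

```text
wrist1 [0.46885496 0.06192184 0.31952423]
0.006 0 
0.009 0 
0.012 0 
0.015 40 [-0.003  -0.0025 -0.0017]
0.018 161 [-0.0032 -0.0025 -0.0017]
0.021 153 [-0.0027 -0.0018 -0.0012]
0.024 33 [-0.0033 -0.0028 -0.0023]
0.027 147 [-0.0035 -0.0029 -0.0022]
0.03 561 [-0.0027 -0.0003  0.003 ]
0.033 113 [-0.0015  0.0012  0.0035]
[ 0.0009 -0.0024] [[-0.0825 -0.0032]
 [ 0.0875 -0.0018]]
Y extent [-0.0908  0.0902]
bar Y extent [-0.0873  0.1196]
wrist2 [0.46764894 0.06349238 0.27948051]
0.006 0 
0.009 0 
0.012 1 
0.015 58 [-0.0031 -0.0026 -0.0021]
0.018 196 [-0.0033 -0.0027 -0.0019]
0.021 215 [-0.0028 -0.0018 -0.0009]
0.024 51 [-0.0031 -0.0026 -0.0021]
0.027 169 [-0.0033 -0.0028 -0.0022]
0.03 593 [-0.0027 -0.0004  0.003 ]
0.033 89 [-0.0018  0.0004  0.0032]
[ 0.0034 -0.0025] [[-0.0825 -0.003 ]
 [ 0.0875 -0.0024]]
Y extent [-0.0803  0.0905]
bar Y extent [-0.0891  0.1196]
```

```bash
python3 - <<'E'
import numpy as np, cv2
d=np.load("wrist2.npz"); cv2.imwrite("pics/w2crop.png",cv2.resize(d["pixels"][210:335,220:430,::-1],None,fx=3.7,fy=3.7,interpolation=cv2.INTER_CUBIC))
E
```

View pics/w2crop.png

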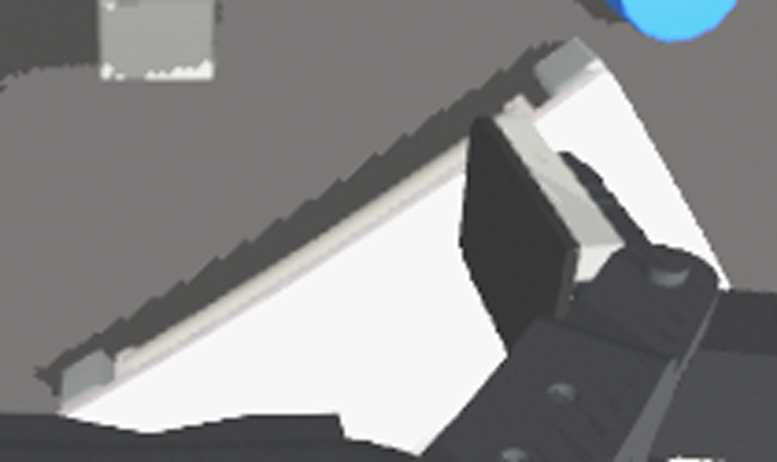

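The plate face and the bar's front both lie at X≈-2.8 mm from my reference, so the bar axis is near (0.6115,-0.026), with yaw -0.207. Grasping the wedge and moving it to a pre-insert pose 120 mm in front of the bar.

```bash
cat >> h.py <<'E'
BAR=np.array([.6115,-.026]); SY=-.207; SU=np.array([np.cos(SY),np.sin(SY)])
def st(x,z,y=0): return np.r_[BAR+x*SU+y*np.array([-SU[1],SU[0]]),z]
ZG=.040
E
python3 - <<'E'
from cell import r, optics
import cv2, numpy as np
from h import *
print(r.inverse_kinematics(st(-.12,.07),down(SY)))
g=[.409,-.3235]
r.move_linear(g+[ZG],rot=down(.407),vel=.15); print(r.current_contact_force(),r.current_tool_pos())
r.set_gripper(0.0,squeeze=90); print(r.current_opening()*85,r.current_contact_force())
r.move_linear(g+[ZG+.03],vel=.15); print(r.current_opening()*85,r.current_contact_force())
r.move_to(st(-.12,ZG+.03),down(SY))
tp,tq=r.current_tool_pos(),r.current_ee_rot(); d=optics.get_image("wrist"); np.savez("wrist9.npz",tp=tp,tq=tq,**d)
cv2.imwrite("pics/wrist9.png",cv2.resize(d["pixels"][:,:,::-1],None,fx=1.2,fy=1.2)); 
s=optics.get_image("side"); cv2.imwrite("pics/side9.png",cv2.resize(s["pixels"][100:300,180:400,::-1],None,fx=3,fy=3))
print(r.current_opening()*85,r.current_contact_force(),r.current_t(),tp)
E
```

```text
[-9.69631114e-02  4.79959650e-01  1.91673331e+00 -4.44089210e-16
  7.44899697e-01  1.68083322e+00]
[-0.36780773 -0.74691929 -0.7643947 ] [ 0.4093704  -0.32384413  0.04067791]
19.56332629674171 [-0.77344356  1.04670232  6.46092851]
20.022407484029817 [-0.52768445 -0.29598272 -1.81918837]
-0.13466024718822603 [-0.40309916  0.41083437 -0.25575   ] 19.05 [ 0.49409346 -0.00190142  0.06973717]
```

View pics/wrist9.png

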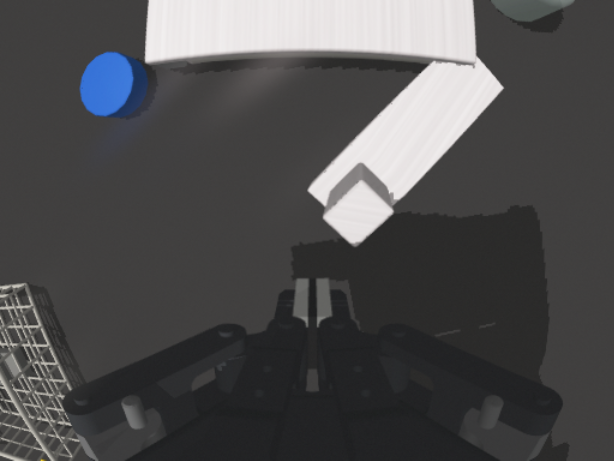

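View pics/side9.png

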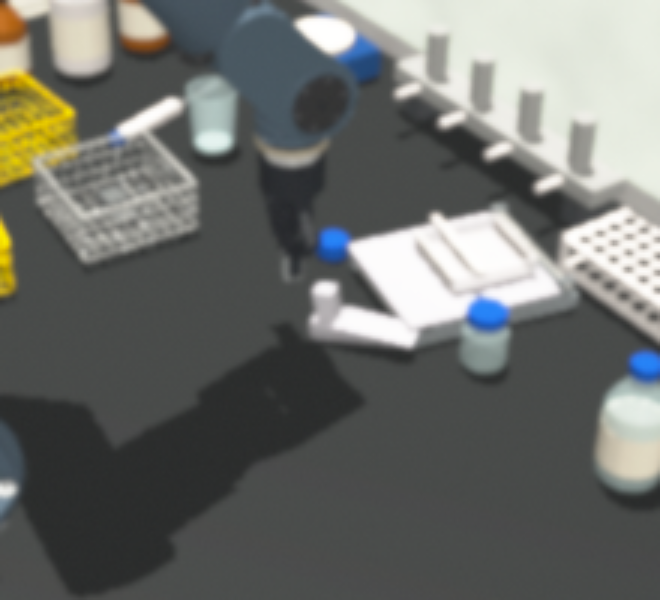

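The wedge is no longer in the gripper. It lies on the bench at (360,210) with its tip near the stage's right front corner (475,65). The joint move's arc very likely swept the tip into that corner; I should have carried it higher and farther out. The jar and the cap stand where they were. I'll measure the wedge and regrasp it.

```bash
python3 - <<'E'
import numpy as np, cv2
from h import *
d=np.load("wrist9.npz"); W,o,_=wcloud(d,d["tp"],d["tq"]); Z=W[...,2]
n=np.array([-SU[1],SU[0]]); X=(W[...,:2]-BAR)@SU; Y=(W[...,:2]-BAR)@n
ok=(d["depth"]>0)&(d["pixels"].min(-1)>90)
v,u=np.mgrid[:384,:512]
reg=ok&(u>250)&(u<430)&(v<210)
t=W[reg&(Z>.055)&(Z<.068)]; rc=cv2.minAreaRect(t[:,:2].astype(np.float32)); print("tab",len(t),t.mean(0).round(4),np.round(rc[0],4),np.round(rc[1],4),rc[2])
b=W[reg&(Z>.004)&(Z<.0235)&(X<-.008)]; rc=cv2.minAreaRect(b[:,:2].astype(np.float32)); print("body",np.round(rc[0],4),np.round(rc[1],4),rc[2],cv2.boxPoints(rc).round(4).tolist())
bx=(cv2.boxPoints(rc)-BAR)@np.c_[SU,n]; print("stage frame",bx.round(4).tolist())
p=ok&(Z>.029)&(Z<.04)&(X<.04)&(X>-.02); print("plate z",np.median(Z[p]).round(4),"front X",np.percentile(X[p],1).round(4),"Yext",np.percentile(Y[p],[.5,99.5]).round(4))
for lo,hi in ((-.09,-.06),(-.02,.02),(.05,.08)):
    q=p&(Y>lo)&(Y<hi); print(np.percentile(X[q],1).round(4),np.median(Z[q]).round(4))
blue=(d["pixels"][...,2]>150)&(d["pixels"][...,0]<90)&(d["depth"]>0); print("cap",np.median(W[blue&(Z<.03)],0).round(4))
cv2.imwrite("pics/w9crop.png",cv2.resize(d["pixels"][30:210,230:430,::-1],None,fx=3.3,fy=3.3,interpolation=cv2.INTER_CUBIC))
E
```

```text
tab 2050 [ 0.5244 -0.0305  0.0642] [ 0.5234 -0.031 ] [0.0221 0.0277] 35.625389099121094
body [ 0.5608 -0.0654] [0.0325 0.1275] 23.870521545410156 [[0.5200999975204468, -0.013700000010430813], [0.5716999769210815, -0.13019999861717224], [0.6014999747276306, -0.11710000038146973], [0.5498999953269958, -0.0005000000237487257]]
stage frame [[-0.0919, -0.0067], [-0.0175, -0.1102], [0.0089, -0.0912], [-0.0655, 0.0123]]
plate z 0.0339 front X -0.0063 Yext [-0.0909  0.0896]
-0.0064 0.034
-0.0063 0.0339
-0.0061 0.0338
cap [0.6256 0.0975 0.0221]
```

View pics/w9crop.png

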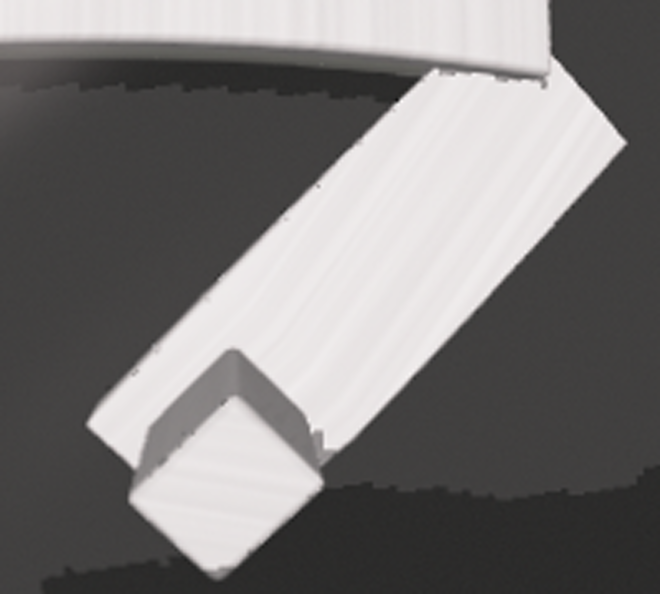

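The stage is unmoved and the plate is still at rest height. The wedge lies flat at tab (0.523,-0.031), yaw -54°. I regrasp it firmly, pull it straight back from the stage, and only then turn it.

```bash
python3 - <<'E'
from cell import r, optics
import cv2, numpy as np
from h import *
r.set_gripper(1.0)
g=[.5234,-.031]; q=down(-.949)
r.move_linear(g+[.085],rot=q,vel=.12)
r.move_linear(g+[ZG-.001],vel=.15); print(r.current_contact_force(),r.current_tool_pos())
r.set_gripper(0.0,squeeze=120); print(r.current_opening()*85,r.current_contact_force())
p=r.current_tool_pos()
p1=p.copy(); p1[:2]-=.05*SU; p1[2]+=.004
r.move_linear(p1,vel=.1); print(r.current_opening()*85,r.current_contact_force(),r.current_torque())
tp,tq=r.current_tool_pos(),r.current_ee_rot(); d=optics.get_image("wrist"); np.savez("wrist10.npz",tp=tp,tq=tq,**d)
cv2.imwrite("pics/wrist10.png",cv2.resize(d["pixels"][:,:,::-1],None,fx=1.2,fy=1.2)); 
print(r.current_t(),tp)
E
```

```text
[ 0.8995374  -0.64149451  0.18218693] [ 0.52333874 -0.03090193  0.03910079]
19.220625094618544 [-3.16758527  0.14960628  7.03975835]
19.027471128810284 [ 5.47550884e-01 -1.05589934e-03 -2.36443115e+00] [0.04481421 0.03923314 0.03163146]
22.5083 [ 0.47528176 -0.0208198   0.04373205]
```

View pics/wrist10.png

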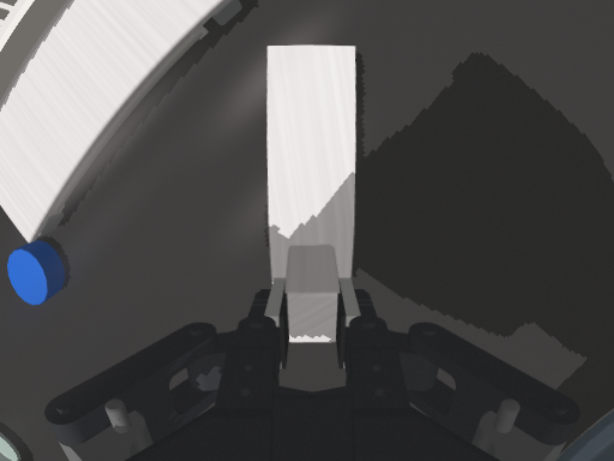

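The wedge is firmly held, straight between the pads at (312,300), and clear of the stage. I turn it onto the stage axis, slowly, then measure how it sits in the hand.

```bash
python3 - <<'E'
from cell import r, optics
import cv2, numpy as np
from h import *
from scipy.spatial.transform import Rotation as R
z=r.current_tool_pos()[2]
r.move_linear(st(-.14,z),rot=down(SY),vel=.05)
r.move_linear(st(-.14,ZG-.0005),vel=.05)
print(r.current_opening()*85,r.current_contact_force())
tp,tq=r.current_tool_pos(),r.current_ee_rot(); d=optics.get_image("wrist"); np.savez("wrist11.npz",tp=tp,tq=tq,**d)
cv2.imwrite("pics/wrist11.png",cv2.resize(d["pixels"][:,:,::-1],None,fx=1.2,fy=1.2)); 
W,o,_=wcloud(d,tp,tq); T=(W-tp)@R.from_quat(tq).as_matrix(); Z=W[...,2]
ok=(d["depth"]>0)&(d["pixels"].min(-1)>70)&(abs(T[...,1])<.035)&(T[...,0]>-.03)&(T[...,0]<.125)
t=T[ok&(Z>.056)&(Z<.068)&(abs(T[...,1])<.0095)]; print("tab tool x range",np.percentile(t[:,0],[2,98]).round(4),"y",np.percentile(t[:,1],[2,98]).round(4),"z",np.median(tp[2]-t[:,2]).round(4))
b=T[ok&(Z>.0025)&(Z<.0235)&(T[...,0]>.03)]; rc=cv2.minAreaRect(b[:,:2].astype(np.float32)); print("body tool",np.round(rc[0],4),np.round(rc[1],4),rc[2],"tip x",np.percentile(b[:,0],99).round(4))
bn=d["depth"]>0; print("bench z",np.median(Z[bn&(abs(T[...,0]-.05)<.03)&(abs(T[...,1]-.06)<.02)]).round(4))
for x in (.03,.05,.07,.09,.1):
    k=ok&(abs(T[...,0]-x)<.003)&(abs(T[...,1])<.015); print(x,np.median(Z[k]).round(4),"left/right",np.median(Z[k&(T[...,1]>.008)]).round(4),np.median(Z[k&(T[...,1]<-.008)]).round(4))
n=np.array([-SU[1],SU[0]]); X=(W[...,:2]-BAR)@SU; Y=(W[...,:2]-BAR)@n
p=bn&(d["pixels"].min(-1)>90)&(Z>.029)&(Z<.04)&(X<.04)&(X>-.02); print("plate",np.median(Z[p]).round(4),"front X",[np.percentile(X[p&(Y>a)&(Y<a+.03)],1).round(4) for a in (-.08,-.015,.05)],"Yext",np.percentile(Y[p],[.5,99.5]).round(4))
print(r.current_t(),tp)
E
```

```text
19.114029148820066 [1.61327476 0.41195937 2.03739428]
tab tool x range [-0.0138  0.0124] y [-0.0083  0.0091] z 0.0644
body tool [ 0.1106 -0.0058] [0.0233 0.0529] 0.5958362817764282 tip x 0.1204
bench z 0.0003
0.03 0.0276 left/right 0.0274 0.0278
0.05 0.0269 left/right 0.0267 0.027
0.07 0.0263 left/right 0.0261 0.0265
0.09 0.0256 left/right 0.0255 0.0258
0.1 0.0253 left/right 0.0252 0.0254
plate 0.0318 front X [np.float64(-0.007), np.float64(-0.0069), np.float64(-0.0066)] Yext [-0.0916  0.09  ]
23.7 [0.47512133 0.00260377 0.03963405]
```

View pics/wrist11.png

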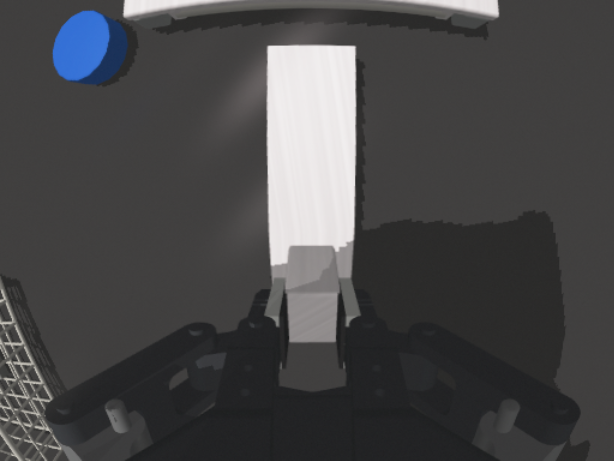

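The wedge is pitched in the hand: its top falls only from 27.6 to 25.3 mm where it should fall from 19 to 4 mm, so the tip is up by about 0.18 rad. I check when that arose, using the picture before the turn and the one before the grasp.

```bash
python3 - <<'E'
import numpy as np
from h import *
from scipy.spatial.transform import Rotation as R
for k in ("wrist8","wrist9","wrist10","wrist11"):
    d=np.load(k+".npz"); W,o,_=wcloud(d,d["tp"],d["tq"]); Z=W[...,2]
    c,y={"wrist8":([.409,-.3235],.407),"wrist9":([.5234,-.031],-.949),"wrist10":(d["tp"][:2],-.949),"wrist11":(d["tp"][:2],SY)}[k]
    a=np.array([np.cos(y),np.sin(y)]); X=(W[...,:2]-c)@a; Y=(W[...,:2]-c)@[-a[1],a[0]]
    ok=(d["depth"]>0)&(abs(Y)<.014)&(d["pixels"].min(-1)>60)
    print(k,[(x,float(np.median(Z[ok&(abs(X-x)<.003)]).round(4))) for x in (0,.03,.05,.07,.09,.1)])
E
```

```text
wrist8 [(0, 0.0622), (0.03, 0.0191), (0.05, 0.0148), (0.07, 0.0106), (0.09, 0.0065), (0.1, 0.0044)]
wrist9 [(0, 0.0646), (0.03, 0.0278), (0.05, 0.0273), (0.07, 0.0268), (0.09, 0.0264), (0.1, 0.0265)]
wrist10 [(0, 0.0687), (0.03, 0.0317), (0.05, 0.0311), (0.07, 0.0304), (0.09, 0.0298), (0.1, 0.0294)]
wrist11 [(0, 0.0649), (0.03, 0.0276), (0.05, 0.0269), (0.07, 0.0263), (0.09, 0.0256), (0.1, 0.0253)]
```

The wedge had come to rest with its tip propped on the stage corner, and I grasped it like that. It is now clear of the stage, so I let it drop flat here and regrasp it.

```bash
cat >> h.py <<'E'
def wedge(d,tp,tq):
    from scipy.spatial.transform import Rotation as R
    W,o,_=wcloud(d,tp,tq); T=(W-tp)@R.from_quat(tq).as_matrix(); Z=W[...,2]
    ok=(d["depth"]>0)&(d["pixels"].min(-1)>60)&(abs(T[...,1])<.04)
    t=T[ok&(Z>.056)&(Z<.067)&(abs(T[...,1])<.018)&(abs(T[...,0])<.03)]; rc=cv2.minAreaRect(t[:,:2].astype(np.float32))
    print("tab tool",np.round(rc[0],4),np.round(rc[1],4),round(rc[2],1),"z",(tp[2]-np.median(t[:,2])).round(4))
    print("slope",[(x,float(np.median(Z[ok&(abs(T[...,0]-x)<.003)&(abs(T[...,1])<.014)]).round(4))) for x in (.03,.05,.07,.09,.1)])
    k=ok&(T[...,0]>.03)&(T[...,0]<.1)&(Z>.003); e=[(T[...,1][k&(abs(T[...,0]-x)<.004)]) for x in (.04,.06,.08)]
    print("y edges",[(float(np.percentile(a,2).round(4)),float(np.percentile(a,98).round(4))) for a in e])
    return np.array(rc[0])
E
python3 - <<'E'
from cell import r, optics
import cv2, numpy as np
from h import *
r.set_gripper(0.8); r.sleep(.2)
tp,tq=r.current_tool_pos(),r.current_ee_rot(); d=optics.get_image("wrist"); np.savez("wrist12.npz",tp=tp,tq=tq,**d)
cv2.imwrite("pics/wrist12.png",cv2.resize(d["pixels"][:,:,::-1],None,fx=1.2,fy=1.2)); wedge(d,tp,tq); print(r.current_t(),tp)
E
```

```text
tab tool [0.0091 0.0004] [0.0218 0.0263] 89.9 z 0.062
slope [(0.03, 0.021), (0.05, 0.0168), (0.07, 0.0125), (0.09, 0.0083), (0.1, 0.0062)]
y edges [(-0.0185, 0.0194), (-0.0186, 0.02), (-0.0187, 0.0197)]
24.475 [0.47448333 0.00279586 0.03949773]
```

View pics/wrist12.png

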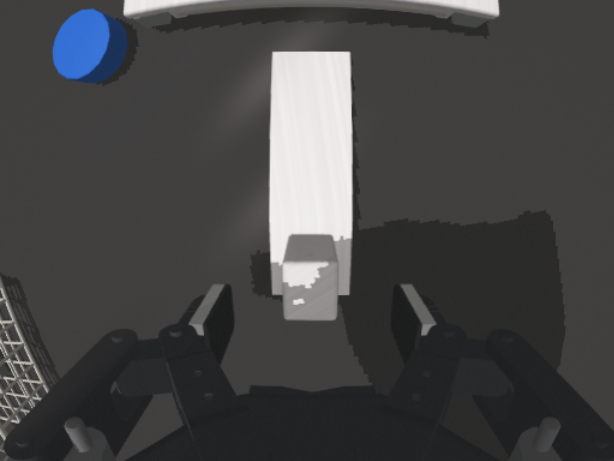

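The wedge now lies flat and in line with the stage, tab at tool x = +9 mm. I regrasp it, check it, and approach to just before contact.

```bash
python3 - <<'E'
from cell import r, optics
import cv2, numpy as np
from h import *
r.move_linear(st(-.131,ZG),vel=.05)
r.set_gripper(0.0,squeeze=100); print(r.current_opening()*85,r.current_contact_force())
tp,tq=r.current_tool_pos(),r.current_ee_rot(); d=optics.get_image("wrist"); np.savez("wrist13.npz",tp=tp,tq=tq,**d); wedge(d,tp,tq)
r.move_linear(st(-.069,ZG),vel=.06); f0=r.current_contact_force(); print("F",f0,f0[:2]@SU)
tp,tq=r.current_tool_pos(),r.current_ee_rot(); d=optics.get_image("wrist"); np.savez("wrist14.npz",tp=tp,tq=tq,**d); wedge(d,tp,tq)
cv2.imwrite("pics/wrist14.png",cv2.resize(d["pixels"][:,:,::-1],None,fx=1.2,fy=1.2))
print((tp[:2]-BAR)@SU,r.current_t())
E
```

```text
19.25347372495447 [-1.07916525  0.94046323  5.69361031]
tab tool [0.0002 0.0006] [0.0265 0.034 ] 0.2 z 0.0622
slope [(0.03, 0.0193), (0.05, 0.015), (0.07, 0.0108), (0.09, 0.0065), (0.1, 0.0045)]
y edges [(-0.0181, 0.0202), (-0.0182, 0.0203), (-0.0185, 0.0199)]
F [-3.48635723e+00 -1.21860285e-03  6.63611782e+00] -3.4116796459712244
tab tool [0.     0.0004] [0.0268 0.0338] 1.7 z 0.0622
slope [(0.03, 0.0193), (0.05, 0.0149), (0.07, 0.0323), (0.09, 0.0323), (0.1, 0.0323)]
y edges [(-0.0181, 0.0202), (-0.0311, 0.029), (-0.0383, 0.0385)]
-0.0693799579628743 26.5917
```

View pics/wrist14.png

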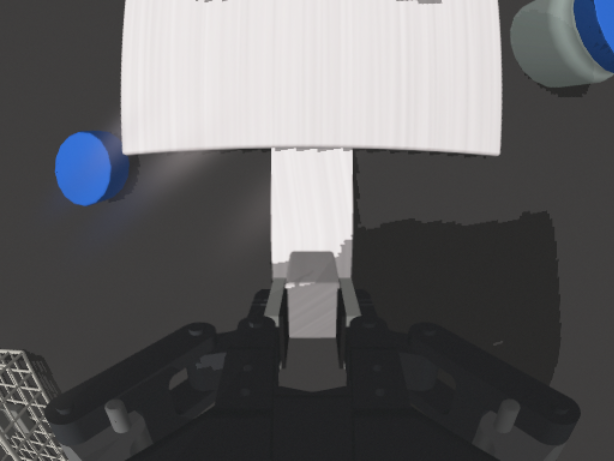

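The wedge is held flat and centred, with its tip under the bar; the plate is at its rest height of 32.3 mm. I push in steps, watching force and plate height.

```bash
cat >> h.py <<'E'
def plate(d,tp,tq):
    W,o,_=wcloud(d,tp,tq); Z=W[...,2]; X=(W[...,:2]-BAR)@SU; Y=(W[...,:2]-BAR)@[-SU[1],SU[0]]
    k=(d["depth"]>0)&(d["pixels"].min(-1)>90)&(Z>.026)&(Z<.05)&(X>-.004)&(X<.016)&(abs(Y)<.085)
    return [float(np.median(Z[k&s]).round(5)) for s in (Y<-.03,abs(Y)<.03,Y>.03)]
E
python3 - <<'E'
from cell import r, optics
import numpy as np
from h import *
d=np.load("wrist14.npz"); print("rest",plate(d,d["tp"],d["tq"]))
for x in (-.063,-.058,-.053,-.048):
    r.move_linear(st(x,ZG),vel=.03)
    f=r.current_contact_force(); tp,tq=r.current_tool_pos(),r.current_ee_rot(); d=optics.get_image("wrist")
    print(x,((tp[:2]-BAR)@SU).round(4),"F",(f[:2]@SU).round(2),f[2].round(2),plate(d,tp,tq),(r.current_opening()*85).round(2),tp[2].round(4))
    if f[:2]@SU<-40: break
print(r.current_t())
E
```

```text
rest [0.03231, 0.03225, 0.03221]Traceback (most recent call last):
  File "<stdin>", line 8, in <module>
AttributeError: 'float' object has no attribute 'round'
```

```bash
python3 - <<'E'
from cell import r, optics
import numpy as np
from h import *
for x in (-.063,-.058,-.053,-.048):
    r.move_linear(st(x,ZG),vel=.03)
    f=r.current_contact_force(); tp,tq=r.current_tool_pos(),r.current_ee_rot(); d=optics.get_image("wrist")
    print(x,np.round([(tp[:2]-BAR)@SU,f[:2]@SU,f[2],r.current_opening()*85,tp[2]],4),plate(d,tp,tq))
    if f[:2]@SU<-40: break
print(r.current_t())
E
```

```text
-0.063 [-0.0635 -3.0469  7.1018 19.7557  0.0403] [0.0323, 0.03223, 0.03218]
-0.058 [ -0.06   -13.6041  13.9245  19.5876   0.0402] [0.03298, 0.03292, 0.03287]
-0.053 [ -0.0551 -12.8022  13.179   19.586    0.0402] [0.03396, 0.0339, 0.03385]
-0.048 [ -0.05   -12.9584  13.8916  19.3083   0.0402] [0.03496, 0.03494, 0.03489]
28.3917
```

Contact is at about -0.063 m as predicted, and the lift goes about 1 mm per 4.9 mm of push. The plate is now 2.7 mm up; about 6 mm more push gives 4 mm.

```bash
python3 - <<'E'
from cell import r, optics
import numpy as np, cv2
from h import *
r.move_linear(st(-.0415,ZG),vel=.03)
for i in range(2):
    r.sleep(.4)
    f=r.current_contact_force(); tp,tq=r.current_tool_pos(),r.current_ee_rot(); d=optics.get_image("wrist")
    print(np.round([(tp[:2]-BAR)@SU,f[:2]@SU,f[2],r.current_opening()*85,tp[2]],4),plate(d,tp,tq))
wedge(d,tp,tq); np.savez("wrist15.npz",tp=tp,tq=tq,**d)
s=optics.get_image("scene"); e=optics.get_image("side")
cv2.imwrite("pics/wrist15.png",cv2.resize(d["pixels"][:,:,::-1],None,fx=1.2,fy=1.2))
cv2.imwrite("pics/scene15.png",cv2.resize(s["pixels"][:,:,::-1],None,fx=1.5,fy=1.5))
cv2.imwrite("pics/side15.png",cv2.resize(e["pixels"][100:300,180:400,::-1],None,fx=3,fy=3))
W=cloud(s); W0=cloud(np.load("scene0.npz")); p=W[148:212,292:360].reshape(-1,3)
for n,(x0,x1,y0,y1,a) in dict(cap=(250,275,228,252,.012),jar=(158,186,238,272,.055),amber=(320,348,242,272,.05),flask=(70,112,244,285,.05)).items():
    c=[ (lambda q:q[q[:,2]>a].mean(0))(w[y0:y1,x0:x1].reshape(-1,3)) for w in (W0,W)]; print(n,np.linalg.norm((c[1]-c[0])[:2]).round(4))
print(r.current_t())
E
```

```text
[ -0.0434 -11.8887  12.5113  19.0602   0.0402] [0.03633, 0.03629, 0.03625]
[ -0.0434 -11.1768  12.5757  19.5648   0.0402] [0.03637, 0.03631, 0.03627]
tab tool [0.     0.0006] [0.0341 0.0267] 89.7 z 0.0621
slope [(0.03, 0.0191), (0.05, 0.0364), (0.07, 0.0359), (0.09, 0.0355), (0.1, 0.0353)]
y edges [(-0.0383, 0.0385), (-0.0382, 0.0384), (-0.0383, 0.0382)]
cap 0.0032
jar 0.0018
amber 0.0017
flask 0.0008
29.7583
```

View pics/scene15.png

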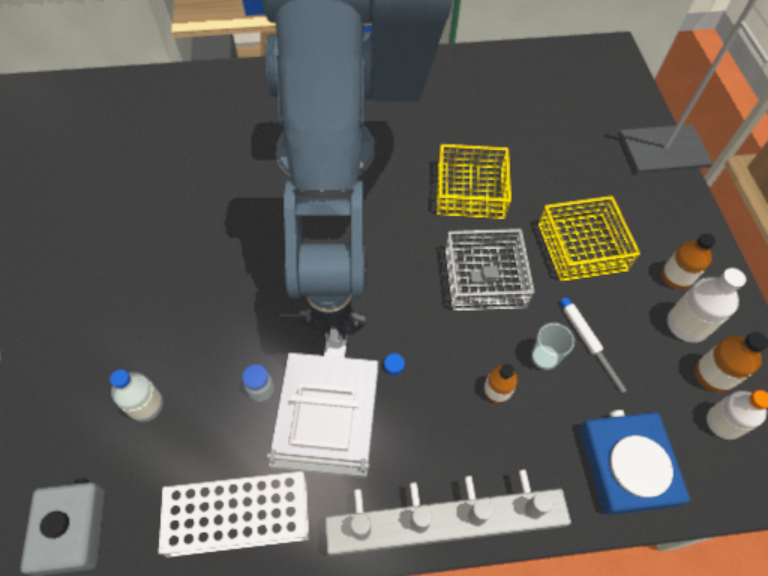

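View pics/side15.png

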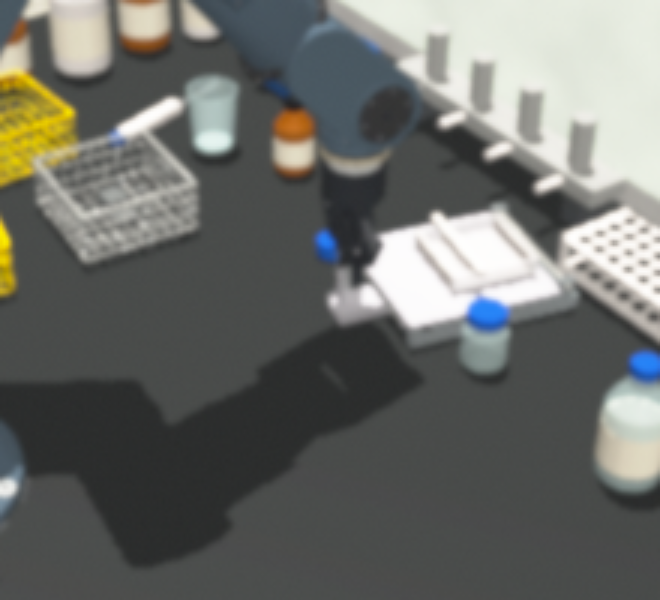

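View pics/wrist15.png

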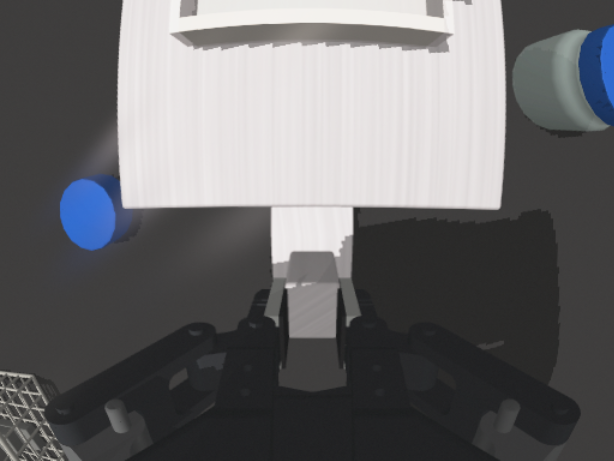

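The lift is about 4.07 mm, even on both sides. While checking the grasp height, I found a mistake of mine: the shut tips lie 15 mm above the TCP, so they stand at about 55 mm. That grips only the top 7 mm of the tab, which also explains the earlier slip. It puts the grasp point about 74 to 76 mm from the wedge origin, too close to the 80 mm limit. I'll regrasp about 27 mm lower (time 29.8 s) and re-measure.

```bash
python3 - <<'E'
from cell import r, optics
import numpy as np, cv2
from h import *
r.set_gripper(0.5)
r.move_linear(st(-.0434,.040),vel=.05)
tp,tq=r.current_tool_pos(),r.current_ee_rot(); d=optics.get_image("wrist"); print(plate(d,tp,tq)); o=wedge(d,tp,tq)
np.savez("wrist16.npz",tp=tp,tq=tq,**d); cv2.imwrite("pics/wrist16.png",cv2.resize(d["pixels"][:,:,::-1],None,fx=1.2,fy=1.2))
print(r.current_t(),tp,(tp[:2]-BAR)@SU, r.inverse_kinematics(st(-.0434,.013),down(SY)))
E
```

```text
[0.03632, 0.03626, 0.0362]
tab tool [0.0002 0.0011] [0.0218 0.0268] 89.8 z 0.062
slope [(0.03, 0.0192), (0.05, 0.0363), (0.07, 0.0359), (0.09, 0.0355), (0.1, 0.0353)]
y edges [(-0.0381, 0.0384), (-0.0382, 0.0384), (-0.0384, 0.0381)]
30.4083 [ 0.56892407 -0.01706528  0.03997113] -0.043503318888644726 [-1.11780380e-01  6.78714647e-01  1.73335889e+00 -4.44089210e-16
  7.29519116e-01  1.66601595e+00]
```

View pics/wrist16.png

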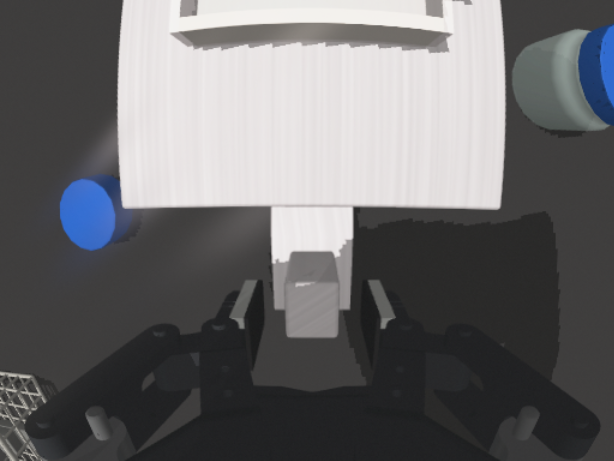

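The wedge self-locks, and the platform stays up. The tab is centred between the open pads (312,295) with clear space around, so I lower and close.

```bash
python3 - <<'E'
from cell import r, optics
import numpy as np, cv2
from h import *
r.move_linear(st(-.0434,.013,-.001),vel=.06); print(r.current_contact_force(),r.current_tool_pos())
r.set_gripper(0.0,squeeze=80); r.sleep(.5)
f=r.current_contact_force(); tp,tq=r.current_tool_pos(),r.current_ee_rot(); d=optics.get_image("wrist"); print(plate(d,tp,tq)); wedge(d,tp,tq)
np.savez("wrist17.npz",tp=tp,tq=tq,**d); cv2.imwrite("pics/wrist17.png",cv2.resize(d["pixels"][:,:,::-1],None,fx=1.2,fy=1.2))
print(r.current_opening()*85,f,f[:2]@SU,tp,(tp[:2]-BAR)@SU,r.current_t())
E
```

```text
[-0.17418116 -0.77154666  0.32790425] [ 0.56878722 -0.01807177  0.01279491]
[0.03633, 0.0363, 0.03625]
tab tool [-0.0012  0.001 ] [0.0273 0.0339] 0.2 z 0.0619
slope [(0.03, 0.0189), (0.05, 0.0363), (0.07, 0.0358), (0.09, 0.0355), (0.1, 0.0353)]
y edges [(-0.038, 0.0383), (-0.0383, 0.0382), (-0.0384, 0.0382)]
21.292742792922926 [-0.2969694   2.103988   10.69486418] -0.7230515291593801 [ 0.57019037 -0.0179035   0.01465115] -0.042091775939105576 31.875
```

View pics/wrist17.png

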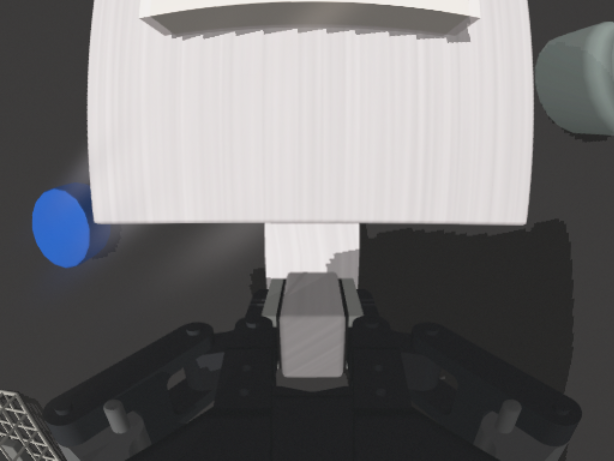

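The grip is now deep on the tab: opening 21.3 mm on the 22 mm tab, wedge flat, plate 4.07 mm up. The pads are well clear of the plate edge, and the shim showed in the basket at (485,273) in the last scene view. A final steadiness check, then hand-in.

```bash
python3 - <<'E'
from cell import r, optics
import numpy as np
from h import *
a=r.current_tool_pos(); r.sleep(.5); b=r.current_tool_pos(); d=optics.get_image("wrist")
print(np.abs(b-a).max(),plate(d,b,r.current_ee_rot()),np.abs(r.current_qvel()).max(),r.current_opening()*85,r.current_t())
r.hand_in()
E
```

```text
1.6848897238779664e-05 [0.03635, 0.03631, 0.03625] 0.0018543331015179558 20.872161259061144 32.425
the job is handed in; nothing more can be done
```

The job is handed in at 32.4 s. The shim is in the grey wire basket, and the wedge lies flat under the bar, still gripped, with the platform about 4.1 mm above its rest height.

**Last checks**
- **Platform:** the lift was even on both sides, by wrist-camera depth.
- **Wedge:** its top slope and tab height fit a wedge lying flat. The arm moved less than 0.02 mm over 0.5 s.
- **Grip:** the opening was 21 mm on the 22 mm tab.
- **Bystanders:** the cap, jar, amber bottle and flask read 1–3 mm from where they started, which is camera noise. The beaker and pipette I checked only by eye.
- **Contact with the platform:** I saw none from the robot itself, but no force reading isolates it.

**What went wrong on the way**
- **Fingertips:** they measured 37 mm shorter than the stated overhang. My first two grasps of the shim closed above it.
- **Wedge carry:** I set the tool 30 mm too high at first, so only the top of the tab was gripped. The wedge came out of the grip during the carry, most likely when its tip hit the stage's right front corner. The platform still read its rest height afterwards.
- **Recovery:** I picked the wedge up again while it was tilted, let it drop flat and regrasped it. After the lift I regrasped it about 27 mm lower; the platform stayed up meanwhile.
- **Scene camera:** it placed things about 3–4 mm farther out in x than the wrist camera. I used the wrist values, and bar contact came within about 1 mm of the prediction.

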